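# Prop the sprung jig fence open on its stay bar

### The job

Swing the sprung fence of the gluing jig open with its perforated stay bar and drop the hole with the red ring (the middle one) over the brass peg, so that the bar lies fully down on the peg and holds the fence at that width. The peg has just been shifted along its slot, so feel for it gently: do not force the bar down on the peg or drag hard against it, and do not disturb the things lying round the jig. Let go of the bar at the end.

Things in the scene. Friction and masses are not known exactly. Their poses are not given: they have to be found in the camera images.
- jig: Gluing jig fixed to the bench: plywood base 210 (x) x 300 (y) x 18 mm, origin at the centre of its underside, z up. A fixed wooden fence (top 52 mm above the bench) runs along its +y edge. The swing fence's vertical hinge is at jig x +85, y +90 mm; the swing fence is a wooden rail, 28 mm wide, top 50 mm above the bench, reaching 166 mm from the hinge toward -x when shut.
- fence (a joint): Angle of the swing fence (rad): 0 shut against the fixed fence, growing to 0.9 as its free end swings toward jig -y. A spring pulls it shut: 1.9 N at the stay's pivot when shut, 4.6 N at 0.5 rad (0.7 Nm/rad). With the ringed hole on the peg it stands at about 0.3 to 0.65 rad.
- stay_pivot (a point): Pivot of the stay bar on the swing fence, 130 mm from the hinge axis, 54 mm above the bench (height of the level bar's underside); at jig x -45, y +90 mm when the fence is shut. Here the bar swivels about the vertical with little friction (from square to the fence: 0.75 rad toward the hinge, 1.1 rad the other way) and lifts about a level axis across it.
- stay_bar (a joint): Lift angle of the stay bar (rad): 0 level, at its lower stop, where it also rests when free; grows to 0.7 as the knob end is lifted. It falls by its own weight (about 140 g). Bar and peg are smooth metal (friction about 0.2). A press on the knob bears up to 2.3 times as hard on the peg near the ringed hole; the peg must never be loaded with more than 20 N.
- knob_mid (a point): Middle of the knob on the stay bar's free end: upright black cylinder, 22 mm diameter, from 60 to 95 mm above the bench when the bar is level (this point at 79 mm), 165 mm from stay_pivot along the bar. The bar is aluminium, 24 mm wide, 6 mm thick. At the start it points from the pivot toward jig -y, 0.3 to 0.6 rad turned to jig +x, clear of the peg.
- ringed_hole (a point): Centre, at the bar's underside, of the hole with the red ring: the middle one of three, 13 mm diameter, 72 mm from stay_pivot toward the knob. The other two are the same size, at 122 and 22 mm from the pivot: dropping one of those over the peg is wrong.
- slot_mid (a point): Middle of the peg's slot, on top of the base board, at jig x -40, y -42 mm. The upright brass peg on its dark steel post is clamped fast in the slot, which runs along jig y; where is NOT measured: up to 19 mm either way from this point along y, exact in x. Peg 10 mm diameter, its top 70 mm above the bench (16 mm above the level bar's underside), the last 2 mm bevelled to 8 mm diameter.
- screwdriver: Screwdriver with a red handle, 197 mm long, lying on the bench. Leave alone.
- masking_tape: Roll of masking tape, 100 mm across, 25 mm high, lying flat. Leave alone.
- block: Wooden offcut 60 x 90 x 19 mm lying flat. Leave alone.

How it is judged:
On the way:
1. the swing fence is pulled open by more than 0.15 rad (value of joint fence above 0.15 rad), for 0.1 s.
At the end, for the whole second after the job is handed in: The ringed hole is over the peg (within 23.5 mm of the middle of the slot, which no other hole on the peg allows), the stay bar is down to within 0.025 rad of level, and the fence stands still, held open by more than 0.2 rad (horizontal distance between ringed_hole and slot_mid below 0.0235 m and value of joint stay_bar below 0.025 rad and value of joint fence above 0.2 rad and velocity of joint fence between -0.02 and 0.02 rad/s); the robot touches nothing.
It fails at once if the stay bar presses on the peg with more than 20 N, in any direction (contact force between stay_bar and peg above 20 N).
It fails at once if the screwdriver is moved by more than 15 mm (distance of screwdriver from where it was at the start of the episode above 0.015 m).
It fails at once if the masking tape is moved by more than 15 mm (distance of masking_tape from where it was at the start of the episode above 0.015 m).
It fails at once if the wooden offcut is moved by more than 15 mm (distance of block from where it was at the start of the episode above 0.015 m).
It also fails if it takes over 67 s, if anything falls off the work surface, if the arm or the gripper's body presses on something with over 40 N, if the wrist force passes 120 N, or if a joint passes its speed limit or range.

### The arm

A 7-joint arm with a two-finger parallel gripper is mounted at the origin on the work surface; the furniture and walls round the work are solid. World frame = base frame: x ahead of the robot, y to its left, z up, the work surface at z = 0. Lengths are in m, angles in rad, forces in N, time in s.
With the tool pointing down it reaches from about 0.4 to 0.9 m from the base axis. Payload 5.5 kg.
Tool frame: the origin (TCP) lies midway between the tips of the shut fingers; the grasp point (between the pads) lies 19 mm behind it; z points along the fingers, y is the line along which they close (so a half turn about z gives the same grasp; the last joint's range is limited). The gripper opens to 92 mm and grips with 3 to 60 N. Pads are 19 mm wide; open, the fingers measure 130 mm over their backs; the gripper's body (75 mm by 190 mm) begins 47 mm behind the grasp point.
Start: joints at [1.481, 0.501, -0.427, 1.55, 0.221, 1.138, -0.21], TCP at [0.225, -0.61, 0.227] pointing down, gripper open.
Joint ranges: [-2.88, 2.88], [-0.31, 2.03], [-1.54, 1.56], [0.2, 2.42], [-1.41, 4.55], [0.19, 2.02], [-2.57, 2.57]. Speed limits (rad/s): [2.57, 2.57, 3.14, 3.14, 3.14, 3.14, 3.14].

### API

Orientations are given as a rotation vector (axis times angle).
In Python, from station import sense, capture, hand_in, silhouettes, place_of gives the robot as it stands.
- The arm moves only by the tool send_rows, never from a script. Its argument "commands" is one flat list of numbers, 6 for each row, row after row: the shift along the world's x, y, z in units of 150 mm (1.0 is 150 mm), then the turn, a rotation vector about the world's x, y, z in units of 180 degrees (1.0 is 180 degrees). In form: [tx, ty, tz, ax, ay, az, tx, ty, tz, ax, ay, az, ...]. A call has 1 to 5 rows; each row is the pose to reach, as a shift and turn from the pose commanded when the call began, turning the shorter way round; what a row does not reach only later rows make up. A row lasts 1/8 s, in which the tool goes at most 62.5 mm and 10.7 degrees, less where a joint would pass 70% of its speed; a pose out of reach is approached as far as the arm can. A call with a number of a shift or a turn outside -1 to 1 is refused whole. A call with a gripper value outside its range is refused whole. "fingers" is the opening, from -1 (shut) to 1 (fully open), set as the call begins (left out, the last holds). The fingers move at their own pace and stop on an object; "force" is the grip in N (left out, the last holds). Time passes only in rows, so rows that repeat a pose let the fingers close. It gives the time, the measured TCP pose, the force, the opening and the grip force at its end, in the units of the state.
- sense(): the state, without advancing time (a new reading comes with each control period).
- capture(name): name is "side" or "top"; returns a dict with "image" (400x640x3 uint8, red, green, blue), "fx", "fy", "cx", "cy" (pixels), "cam_to_world" (4x4, takes a point from camera to world coordinates). Camera axes: x right, y up, looking along -z (the intrinsics and any distortion apply to the point x, -y, -z); pixel columns grow to the right and rows downward; lengths in m; the calibration is good to about 2 mm. A picture is of the moment at which its call begins. There is no depth.
- hand_in(): hands the job in; it is judged then, once.
Trained networks look in the newest picture that a camera, given by its name, has taken for a name from the list of things; names that differ only in an ending like _2 or _b are one class to them, and where a whole thing is asked for, a point or a joint stands for the part that bears it (a point fixed in the world has none). Each returns a list of dicts, best first, with "score" (0 to 1); they miss things now and then, are a little off and sometimes report something else, mostly with a low value. They report only what shows in the picture. A call takes as long as a camera call.
- silhouettes(camera, label): "pixels" (400x640 bool, what is visible of it) and "at" ([column, row] as shares, 0 to 1, of the picture: columns of its width, rows of its height, amid what is visible of it).
- place_of(camera, label): "at" ([column, row] as shares, 0 to 1, of the picture: columns of its width, rows of its height: a listed point, or the origin of a listed thing).
The state is a dict: "t": time; "joint_positions": joint angles; "joint_velocities": joint speeds; "tau": joint torques, N m; "ee_pos": TCP position; "tool_rot": TCP orientation; "force": force on the tool from outside, world axes, zero at the start; "moment": the same for the moment, N m; "width": opening from 0.0 (shut) to 1.0 (fully open); "grasp_force": force on a finger pad.
Only numpy, scipy, OpenCV 4.12 (cv2) and the standard library are available. Lean on these libraries where they do the work, as an engineer would, in place of code of your own. Each camera call takes 0.05 s, during which the arm holds its last target. There are 200 camera calls.

## Working session

There is one attempt and no reset: what is moved stays moved. The work goes in short steps, Python scripts to look and compute and a tool call to move; the robot and the scene stay as the last step left them, time stands still between calls to the robot, and variables do not carry over. Pictures are saved under pics/ and viewed, at most 10 in all, crops included, and the job is handed in when it is done.

Besides the shell and the picture viewer there is one more tool, called by a JSON object that holds its "name" and its "arguments". send_rows: Moves the arm, as the interface text tells. Its arguments: {"type":"object","properties":{"commands":{"type":"array","items":{"type":"number","minimum":-1,"maximum":1}},"fingers":{"type":"number"},"force":{"type":"number"}},"required":["commands"]}

```bash
mkdir -p pics; cat > h.py <<'E'
import numpy as np, cv2
from station import sense, capture, silhouettes, place_of
def ray(c,at):
    u,v=at[0]*640,at[1]*400
    d=np.array([(u-c['cx'])/c['fx'],-(v-c['cy'])/c['fy'],-1.])
    M=np.array(c['cam_to_world']); d=M[:3,:3]@d
    return M[:3,3],d/np.linalg.norm(d)
def tri(rs):
    A=sum(np.eye(3)-np.outer(d,d) for o,d in rs); b=sum((np.eye(3)-np.outer(d,d))@o for o,d in rs)
    p=np.linalg.solve(A,b); return p,[np.linalg.norm(np.cross(p-o,d)) for o,d in rs]
def atz(r,z):
    o,d=r; return o+d*(z-o[2])/d[2]
def proj(c,p):
    M=np.linalg.inv(np.array(c['cam_to_world'])); q=M[:3,:3]@p+M[:3,3]
    return c['cx']+c['fx']*q[0]/-q[2], c['cy']-c['fy']*q[1]/-q[2]
E
python3 - <<'E'
from h import *
np.set_printoptions(precision=4,suppress=True)
C={n:capture(n) for n in('side','top')}
for n,c in C.items():
    cv2.imwrite(f'pics/{n}0.png',c['image'][:,:,::-1]); print(n,c['fx'],c['cx'],c['cy'],{k:v for k,v in c.items() if k not in('image',)}.keys(),np.array(c['cam_to_world'])[:3,3])
for l,z in [('jig',0),('stay_pivot',.054),('knob_mid',.079),('ringed_hole',.054),('slot_mid',.018),('screwdriver',.01),('masking_tape',.012),('block',.01)]:
    rs=[]
    for n,c in C.items():
        r=place_of(n,l)
        for k in r[:2]: print(l,n,round(k['score'],2),np.array(k['at'])*[640,400],atz(ray(c,k['at']),z))
        if r: rs.append(ray(c,r[0]['at']))
    if len(rs)==2: print('   tri',*tri(rs))
s=sense();print(s)
E
```

```text
side 370.87500808265884 313.8437735144909 203.50789529868177 dict_keys(['fx', 'fy', 'cx', 'cy', 'cam_to_world']) [0.1888 0.6723 0.7419]
top 397.0821155560444 314.7278661578564 203.25689969092488 dict_keys(['fx', 'fy', 'cx', 'cy', 'cam_to_world']) [ 0.4818 -0.018   1.0751]
jig side 0.82 [321.6  216.12] [ 0.5613 -0.1011  0.    ]
jig top 0.56 [343.232 210.48 ] [ 0.5669 -0.0908  0.    ]
   tri [ 0.5621 -0.0922  0.0071] [np.float64(0.004610262114666582), np.float64(0.004610262114666572)]
stay_pivot side 0.86 [326.784 225.32 ] [ 0.5042 -0.017   0.054 ]
stay_pivot top 0.88 [313.024 230.52 ] [ 0.5096 -0.0103  0.054 ]
   tri [ 0.506  -0.0118  0.0578] [np.float64(0.0038059580371400236), np.float64(0.0038059580371398723)]
knob_mid side 0.65 [315.328 183.32 ] [ 0.6074 -0.1463  0.079 ]
knob_mid top 0.67 [363.328 191.4  ] [ 0.6099 -0.1356  0.079 ]
   tri [ 0.6059 -0.1361  0.0864] [np.float64(0.0033377311016557984), np.float64(0.0033377311016560044)]
ringed_hole side 0.8 [319.488 209.92 ] [ 0.5519 -0.0664  0.054 ]
ringed_hole top 0.72 [336.384 217.   ] [ 0.5455 -0.0697  0.054 ]
   tri [ 0.5488 -0.0
[... 1040 characters left out ...]
16.12 ] [ 0.5602 -0.0886  0.01  ]
block top 0.59 [173.12 189.2 ] [0.6152 0.3708 0.01  ]
   tri [0.6204 0.3755 0.0065] [np.float64(0.005648321666885147), np.float64(0.005648321666885377)]
{'t': 0.9, 'joint_positions': array([ 1.4812,  0.5009, -0.427 ,  1.5504,  0.2208,  1.1383, -0.2103]), 'joint_velocities': array([-0.0015,  0.0004, -0.0011, -0.0006, -0.0017, -0.0017,  0.0001]), 'tau': array([ -0.0003, -56.6429,  -5.8109, -27.9507,  -0.0668,   0.0206,
         0.    ]), 'ee_pos': array([ 0.2246, -0.61  ,  0.2267]), 'tool_rot': array([3.0928, 0.5513, 0.0001]), 'force': array([-0.0161,  0.3354,  0.7236]), 'moment': array([0.0085, 0.0124, 0.0126]), 'grasp_force': 0.0, 'width': 0.998624247860761}
```

```bash
python3 - <<'E'
import cv2,numpy as np
s=cv2.imread('pics/side0.png');t=cv2.imread('pics/top0.png')
cv2.imwrite('pics/top0c.png',cv2.resize(t[135:285,260:460],None,fx=4,fy=4,interpolation=cv2.INTER_CUBIC))
cv2.imwrite('pics/side0c.png',cv2.resize(s[150:300,230:430],None,fx=4,fy=4,interpolation=cv2.INTER_CUBIC))
E
```

```text
(no output)
```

View pics/top0c.png

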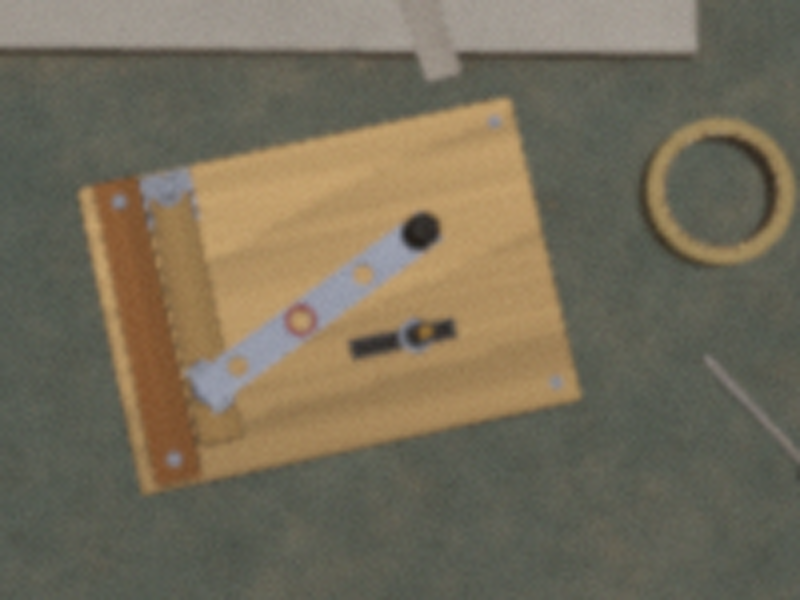

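View pics/side0c.png

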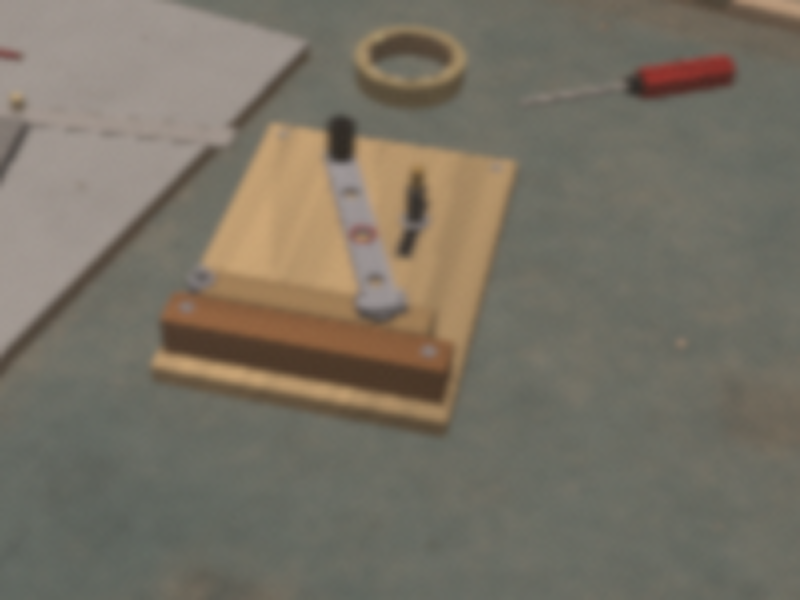

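View pics/top0.png

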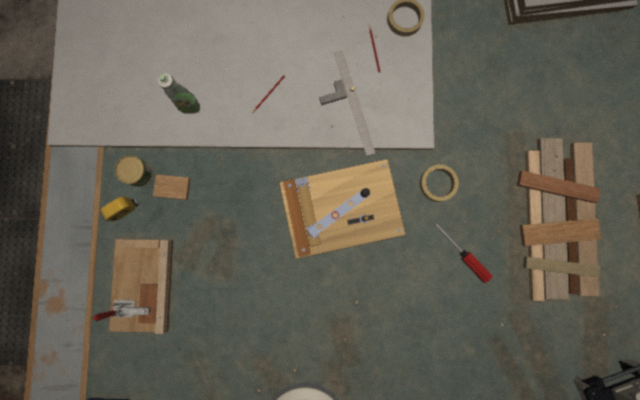

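```bash
python3 - <<'E'
from h import *
from scipy.optimize import least_squares
np.set_printoptions(precision=4,suppress=True)
C={n:capture(n) for n in('side','top')}
off={'top':(260,135),'side':(230,150)}
P=[('top',80,187,.105,.15,.018),('top',510,97,.105,-.15,.018),('top',580,398,-.105,-.15,.018),('top',142,492,-.105,.15,.018),
('side',275,123,.105,-.15,.018),('side',517,160,-.105,-.15,.018),('side',449,408,-.105,.15,.018),('side',155,352,.105,.15,.018)]
px=lambda n,a,b:np.array([(a+.0)/4+off[n][0],b/4+off[n][1]])
def w(q,x,y,z): c,s=np.cos(q[2]),np.sin(q[2]); return np.array([q[0]+c*x-s*y,q[1]+s*x+c*y,z])
f=lambda q:np.concatenate([np.array(proj(C[n],w(q,x,y,z)))-px(n,a,b) for n,a,b,x,y,z in P])
for sub in (P,P[:4],P[4:]):
    PP=sub; g=lambda q:np.concatenate([np.array(proj(C[n],w(q,x,y,z)))-px(n,a,b) for n,a,b,x,y,z in PP])
    r=least_squares(g,[.56,-.09,0.2]);print(r.x,r.fun)
q=least_squares(f,[.56,-.09,.2]).x
R=lambda n,a,b:ray(C[n],px(n,a,b)/[640,400])
def J(p): c,s=np.cos(q[2]),np.sin(q[2]);d=p[:2]-q[:2];return np.array([c*d[0]+s*d[1],-s*d[0]+c*d[1],p[2]])
for nm,z,a,b in [('peg',.07,(425,331),(417,173)),('knobtop',.095,(422,226),(342,120)),('ring',.06,(300,320),(362,235)),('hole1',.06,(237,366),(376,280)),('hole3',.06,(362,273),(350,190))]:
    rs=[R('top',*a),R('side',*b)];t,e=tri(rs)
    print(nm,t,e[0],'top',atz(rs[0],z),'side',atz(rs[1],z),'jig',J(t),J(atz(rs[0],z)),J(atz(rs[1],z)))
print('slot',w(q,-.04,-.042,.018),'pivot',w(q,-.045,.09,.054),'hinge',w(q,.085,.09,.05))
E
```

```text
[ 0.5713 -0.0893  0.2295] [ 0.2372  0.1325  1.4835 -0.3747  1.9159  0.615   0.7048  0.9346 -1.0368
 -0.9638  0.1819 -0.4587 -0.7288  2.8541 -1.8809  2.3927]
[ 0.5721 -0.0864  0.2277] [-0.7868 -0.3192  0.497  -0.6283  0.7702  0.3812 -0.4812  0.4954]
[ 0.5717 -0.0958  0.2305] [-0.2437 -1.9612  0.7794 -1.5646  0.2078  1.2044 -0.6684  0.9272]
peg [ 0.5435 -0.1456  0.0645] 0.0008555059722898631 top [ 0.544  -0.1446  0.07  ] side [ 0.5399 -0.1393  0.07  ] jig [-0.0398 -0.0485  0.0645] [-0.0391 -0.0476  0.07  ] [-0.0419 -0.0416  0.07  ]
knobtop [ 0.6058 -0.1398  0.0962] 0.0019364703497942448 top [ 0.6077 -0.1391  0.095 ] side [ 0.6047 -0.1419  0.095 ] jig [ 0.0221 -0.057   0.0962] [ 0.0242 -0.0568  0.095 ] [ 0.0206 -0.0589  0.095 ]
ring [ 0.5495 -0.0662  0.0596] 0.000758018534776362 top [ 0.5502 -0.0658  0.06  ] side [ 0.5486 -0.066   0.06  ] jig [-0.016   0.0275  0.0596] [-0.0152  0.0276  0.06  ] [-0.0168  0.0278  0.06  ]
hole1 [ 0.5189 -0.0265  0.0601] 0.0011468796780542672 top [ 0.52  -0.026  0.06 ] side [ 0.5179 -0.0271  0.06  ] jig [-0.0367  0.0731  0.0601] [-0.0356  0.0733  0.06  ] [-0.0378  0.0727  0.06  ]
hole3 [ 0.5799 -0.1054  0.0625] 0.0011041883069916087 top [ 0.5811 -0.1052  0.06  ] side [ 0.5803 -0.1087  0.06  ] jig [ 0.0047 -0.0177  0.0625] [ 0.006  -0.0177  0.06  ] [ 0.0044 -0.021   0.06  ]
slot [ 0.5419 -0.1393  0.018 ] pivot [ 0.507  -0.0119  0.054 ] hinge [0.6336 0.0177 0.05  ]
```

The top view shows the knob near pixel (365,192), the red ring near (335,215), the brass peg top near (366,218), and the screwdriver and tape off to the right. The side view agrees with this. Moving to the knob now.

{"name": "send_rows", "arguments": {"commands": [0.21,0.26,-0.04,0,0,0.05,0.42,0.52,-0.08,0,0,0.1,0.637,0.785,-0.13,0,0,0.15], "fingers": 0.2, "force": 25}}

```text
t: 1.38
ee_pos: [0.321, -0.4912, 0.2073]
tool_rot: [2.875, 1.264, 0.0]
force: [1.1, -0.8, -0.8]
width: 0.72
grasp_force: 0.0
```

{"name": "send_rows", "arguments": {"commands": [0.21,0.26,-0.04,0,0,0.05,0.42,0.52,-0.08,0,0,0.1,0.637,0.785,-0.13,0,0,0.15]}}

```text
t: 1.75
ee_pos: [0.4166, -0.3735, 0.1879]
tool_rot: [2.5, 1.901, -0.0]
force: [0.2, 0.0, 0.7]
width: 0.596
grasp_force: 0.0
```

{"name": "send_rows", "arguments": {"commands": [0.21,0.26,-0.04,0,0,0.05,0.42,0.52,-0.08,0,0,0.1,0.637,0.785,-0.13,0,0,0.15]}}

```text
t: 2.12
ee_pos: [0.5123, -0.2559, 0.1684]
tool_rot: [1.988, 2.432, -0.0]
force: [0.1, -0.1, -0.0]
width: 0.599
grasp_force: 0.0
```

{"name": "send_rows", "arguments": {"commands": [0.21,0.26,-0.04,0,0,0.05,0.42,0.52,-0.08,0,0,0.1,0.637,0.785,-0.13,0,0,0.147,0.637,0.785,-0.13,0,0,0.147]}}

```text
t: 2.62
ee_pos: [0.6088, -0.1329, 0.1486]
tool_rot: [-1.373, -2.825, -0.007]
force: [0.2, 0.3, 0.8]
width: 0.603
grasp_force: 0.0
```

```bash
cat >> h.py <<'E'
from scipy.optimize import fsolve
from scipy.spatial.transform import Rotation as Ro
np.set_printoptions(precision=4,suppress=True)
Q=(.572,-.0865,.2285)
def W(x,y,q=Q): c,s=np.cos(q[2]),np.sin(q[2]); return np.array([q[0]+c*x-s*y,q[1]+s*x+c*y])
def J(p,q=Q): c,s=np.cos(q[2]),np.sin(q[2]);d=np.array(p[:2])-q[:2];return np.array([c*d[0]+s*d[1],-s*d[0]+c*d[1]])
def piv(th): return np.array([.085-.13*np.cos(th),.09-.13*np.sin(th)])
def tcp(th,phi,lam,g=.031):
    "TCP pose holding the knob rigidly; phi: bar yaw from jig -y toward +x"
    d=np.array([np.sin(phi),-np.cos(phi)]); a=.165*np.cos(lam)-(g-.019)*np.sin(lam)
    z=.054+.165*np.sin(lam)+(g-.019)*np.cos(lam)
    xy=W(*(piv(th)+a*d)); wb=phi-np.pi/2+Q[2]      # world angle of the bar
    ya=wb+np.pi/2; down=Ro.from_rotvec([np.pi*np.cos((ya+np.pi/2)/2),np.pi*np.sin((ya+np.pi/2)/2),0])
    ax=np.array([np.cos(wb-np.pi/2),np.sin(wb-np.pi/2),0])  # raises bar end
    return np.r_[xy,z], Ro.from_rotvec(-lam*-ax)*down
def hole(P,lam):
    "fence and bar yaw with hole middle over P (jig) at this lift"
    r=.072*np.cos(lam)-.003*np.sin(lam)
    th=fsolve(lambda t:np.linalg.norm(piv(t[0])-P)-r,[.5])[0]; v=np.array(P)-piv(th)
    return th,np.arctan2(v[0],-v[1])
def rel(a,b):
    "move from pose a to b in row units"
    return np.round(np.r_[(b[0]-a[0])/.15,(b[1]*a[1].inv()).as_rotvec()/np.pi],3)
def now():
    s=sense(); return s['ee_pos'],Ro.from_rotvec(s['tool_rot'])
E
python3 - <<'E'
from h import *
s=sense();print(s['t'],s['ee_pos'],s['tool_rot'],s['joint_positions'],s['width'],s['force'])
b=tcp(0,.43,0);print(b[0],b[1].as_rotvec(), rel(now(),b), b[1].as_matrix())
b=tcp(0,.43,.3);print(b[0],b[1].as_matrix()[:,2])
print(hole((-.04,-.049),0),hole((-.04,-.049),.22))
E
```

```text
2.625 [ 0.6088 -0.1329  0.1486] [-1.3733 -2.8248 -0.0067] [ 0.7966  0.6732 -0.8889  1.6797  0.5786  1.0728  0.3941] 0.6030854136545997 [0.1562 0.3173 0.8072]
[ 0.6088 -0.1395  0.066 ] [1.3839 2.8204 0.    ] [-0.    -0.044 -0.551 -0.001  0.    -0.002] [[-0.6119  0.7909  0.    ]
 [ 0.7909  0.6119 -0.    ]
 [-0.      0.     -1.    ]]
[ 0.6021 -0.1309  0.1142] [ 0.1808 -0.2337 -0.9553]
(np.float64(0.5547429211369687), np.float64(-0.20270952060054506)) (np.float64(0.5807932682265065), np.float64(-0.23659892756493647))
```

{"name": "send_rows", "arguments": {"commands": [-0.007,-0.041,-0.2,0,0,0,-0.007,-0.041,-0.4,0,0,0,-0.007,-0.041,-0.53,0,0,0,-0.007,-0.041,-0.55,0,0,0]}}

```text
t: 3.12
ee_pos: [0.6046, -0.1457, 0.065]
tool_rot: [-1.386, -2.817, 0.001]
force: [0.8, -0.1, 0.3]
width: 0.599
grasp_force: 0.0
```

{"name": "send_rows", "arguments": {"commands": [0,0,0,0,0,0,0,0,0,0,0,0,0,0,0,0,0,0], "fingers": -1, "force": 25}}

```text
t: 3.5
ee_pos: [0.6064, -0.1452, 0.0672]
tool_rot: [1.385, 2.818, 0.0]
force: [0.3, 1.0, 0.8]
width: 0.326
grasp_force: 0.1
```

```bash
python3 - <<'E'
from h import *
a=tcp(0,.43,0)
print(sense()['force'],sense()['width'],now()[0])
for l in (.1,.2,.34): print(l,rel(a,tcp(0,.43,l)))
P=(-.04,-.049); th1,ph1=hole(P,.25); print(th1,ph1)
b=tcp(0,.43,.34)
for f in (.25,.5,.75,1): 
  print(f,rel(b,tcp(th1*f,.43+(ph1-.43)*f,.34)))
E
```

```text
[0.2898 1.0186 0.8255] 0.3263718537666262 [ 0.6064 -0.1452  0.0672]
0.1 [-0.008  0.011  0.109 -0.025 -0.019 -0.   ]
0.2 [-0.023  0.03   0.217 -0.05  -0.039 -0.   ]
0.34 [-0.055  0.071  0.362 -0.086 -0.066 -0.   ]
0.5874892222835149 -0.24582662186815127
0.25 [-0.105 -0.214  0.     0.     0.    -0.054]
0.5 [-0.207 -0.396  0.     0.     0.    -0.108]
0.75 [-0.301 -0.541  0.    -0.     0.    -0.161]
1 [-0.385 -0.646  0.     0.     0.    -0.215]
```

{"name": "send_rows", "arguments": {"commands": [0.01,0.04,0,0,0,0,0.01,0.04,0,0,0,0,0.01,0.04,0,0,0,0,0.01,0.04,0,0,0,0,0.01,0.04,0,0,0,0]}}

```text
t: 4.12
ee_pos: [0.6081, -0.1404, 0.0666]
tool_rot: [1.386, 2.817, -0.001]
force: [2.4, -3.8, 0.7]
width: 0.231
grasp_force: 25.0
```

```bash
python3 - <<'E'
from h import *
s=sense();print(s['force'],s['moment'],s['width'],s['grasp_force'],now()[0])
E
```

```text
[ 2.3722 -3.7659  0.7368] [-0.9859 -0.7066  0.1309] 0.23146572853714542 25.000034890836105 [ 0.6081 -0.1404  0.0666]
```

{"name": "send_rows", "arguments": {"commands": [0.012,-0.016,0,0,0,0,0.004,-0.005,0.109,-0.025,-0.019,0,-0.011,0.014,0.217,-0.05,-0.039,0,-0.043,0.055,0.362,-0.086,-0.066,0,-0.043,0.055,0.362,-0.086,-0.066,0]}}

```text
t: 4.75
ee_pos: [0.6008, -0.1281, 0.1225]
tool_rot: [1.237, 2.539, -0.217]
force: [-0.1, -2.3, -0.9]
width: 0.233
grasp_force: 25.0
```

```bash
python3 - <<'E'
from h import *
s=sense();print(s['force'],s['moment'],s['width'],s['grasp_force'],now()[0], now()[1].as_matrix()[:,2])
print(tcp(0,.43,.34)[0],rel(now(),tcp(0,.43,.34)))
P=(-.04,-.049); th1,ph1=hole(P,.25); print(th1,ph1)
b=tcp(0,.43,.34)
for i in range(1,11): 
  f=i/10;g=max(0,(f-.3)/.7);print(f,rel(b,tcp(th1*f,.43+(ph1-.43)*g,.34)))
E
```

```text
[-0.1122 -2.3305 -0.8822] [-0.0074  0.0878  0.0919] 0.23291438122549318 24.999904168071225 [ 0.6008 -0.1281  0.1225] [ 0.2071 -0.2665 -0.9413]
[ 0.6005 -0.1289  0.1203] [-0.002 -0.005 -0.015  0.001  0.001 -0.002]
0.5874892222835149 -0.24582662186815127
0.1 [ 0.013 -0.049  0.     0.     0.     0.   ]
0.2 [ 0.029 -0.098  0.     0.     0.     0.   ]
0.3 [ 0.047 -0.145  0.     0.     0.     0.   ]
0.4 [-0.011 -0.247  0.    -0.     0.    -0.031]
0.5 [-0.072 -0.34   0.    -0.     0.    -0.061]
0.6 [-0.134 -0.423  0.    -0.     0.    -0.092]
0.7 [-0.198 -0.495  0.    -0.    -0.    -0.123]
0.8 [-0.261 -0.557  0.    -0.     0.    -0.154]
0.9 [-0.324 -0.607  0.    -0.     0.    -0.184]
1.0 [-0.385 -0.646  0.     0.     0.    -0.215]
```

{"name": "send_rows", "arguments": {"commands": [0.013,-0.049,0,0,0,0,0.029,-0.098,0,0,0,0,0.047,-0.145,0,0,0,0,-0.011,-0.247,0,0,0,-0.031,-0.072,-0.34,0,0,0,-0.061]}}

```text
t: 5.38
ee_pos: [0.5891, -0.1824, 0.1192]
tool_rot: [1.498, 2.418, -0.257]
force: [-2.7, 4.0, -3.8]
width: 0.231
grasp_force: 25.0
```

{"name": "send_rows", "arguments": {"commands": [-0.062,-0.083,0,0,0,-0.031,-0.126,-0.155,0,0,0,-0.062,-0.189,-0.217,0,0,0,-0.093,-0.252,-0.267,0,0,0,-0.123,-0.313,-0.306,0,0,0,-0.154]}}

```text
t: 6.0
ee_pos: [0.5426, -0.2263, 0.1189]
tool_rot: [2.062, 2.021, -0.352]
force: [-1.2, 7.4, -4.8]
width: 0.232
grasp_force: 25.0
```

{"name": "send_rows", "arguments": {"commands": [0,0,0,0,0,0,0,0,0,0,0,0]}}

```text
t: 6.25
ee_pos: [0.543, -0.2265, 0.1191]
tool_rot: [2.059, 2.023, -0.352]
force: [-1.1, 5.1, -3.2]
width: 0.23
grasp_force: 25.0
```

```bash
python3 - <<'E'
from h import *
s=sense();print(s['force'],s['moment'],s['width'],s['joint_positions'][6],now()[0])
b=tcp(*hole((-.04,-.049),.25),.34);print(b[0])
C={n:capture(n) for n in('side','top')}
for n,c in C.items():
    cv2.imwrite(f'pics/{n}1.png',c['image'][:,:,::-1])
for l,z in [('stay_pivot',.054),('ringed_hole',.078),('slot_mid',.018)]:
    rs=[]
    for n,c in C.items():
        r=place_of(n,l)
        for k in r[:1]: print(l,n,round(k['score'],2),np.array(k['at'])*[640,400],atz(ray(c,k['at']),z))
        if r: rs.append(ray(c,r[0]['at']))
    if len(rs)==2: t=tri(rs);print('   tri',*t,J(t[0]))
s=C['side']['image'];t=C['top']['image']
a=cv2.resize(t[180:240,310:400],None,fx=8,fy=8,interpolation=cv2.INTER_CUBIC)[:,:,::-1];b=cv2.resize(s[170:230,280:370],None,fx=8,fy=8,interpolation=cv2.INTER_CUBIC)[:,:,::-1]
cv2.imwrite('pics/c1.png',np.vstack([a,b])[:, :720][:960])
cv2.imwrite('pics/c1.png',cv2.resize(np.vstack([a,b]),None,fx=.62,fy=.62))
E
```

```text
[-1.1261  5.0652 -3.1917] [1.89   0.1955 0.0925] 0.22955052605817 -0.4494841706008222 [ 0.543  -0.2265  0.1191]
[ 0.5427 -0.2258  0.1203]
stay_pivot side 0.95 [325.184 209.28 ] [ 0.5387 -0.0768  0.054 ]
stay_pivot top 0.48 [338.112 216.   ] [ 0.5481 -0.0742  0.054 ]
   tri [ 0.5437 -0.0761  0.0531] [np.float64(0.004852931089647176), np.float64(0.004852931089647323)] [-0.0252  0.0165]
ringed_hole side 0.73 [332.672 191.2  ] [ 0.5441 -0.1365  0.078 ]
slot_mid side 0.95 [336.32 207.68] [ 0.5303 -0.1391  0.018 ]
```

View pics/c1.png

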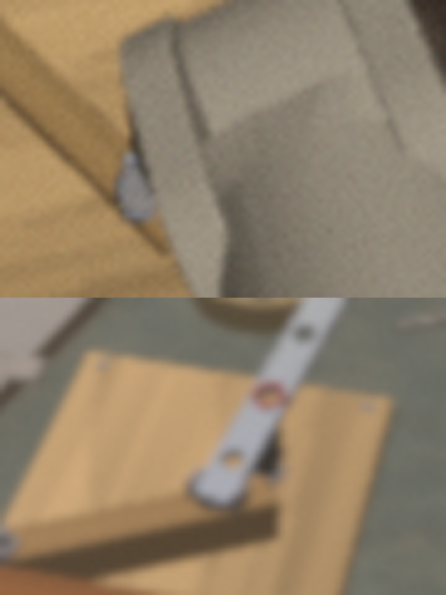

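```bash
cat > ring.py <<'E'
from h import *
def red(im,x0,x1,y0,y1):
    a=im[y0:y1,x0:x1].astype(float); r=a[:,:,2]-(a[:,:,1]+a[:,:,0])/2
    g=a[:,:,1]-a[:,:,0]; w=np.clip(a[:,:,2]-a[:,:,1]-20,0,None)  # red minus green (BGR)
    return w
def cen(w,x0,y0):
    ys,xs=np.mgrid[0:w.shape[0],0:w.shape[1]]; return np.array([(w*xs).sum(),(w*ys).sum()])/w.sum()+[x0+.5,y0+.5]
E
python3 - <<'E'
from ring import *
s0=cv2.imread('pics/side0.png');s1=cv2.imread('pics/side1.png')
c=capture('side')
for im,x0,x1,y0,y1 in ((s0,312,328,200,216),(s1,326,342,182,198)):
    a=im[y0:y1,x0:x1].astype(int); print((a[:,:,2]-a[:,:,1]))
a=s0[186:202,328:342].astype(int);print(a[:,:,2]-a[:,:,0]);print(a.sum(2)//3)
a=s1[180:200,326:342].astype(int);print(a.sum(2)//3)
P=W(-.04,-.049)
for z in (.018,.07,.083): print(z,proj(c,np.r_[P,z]))
E
```

```text
[[31 25 15  8  9 10 10  8  9 14 24 31 33 33 33 32]
 [32 27 18  9  7  8  8  8  8 11 21 28 32 33 31 32]
 [33 29 20 12  8  7  8  7  7 10 18 26 32 33 32 32]
 [34 30 23 13  9  7  9  7  7  8 14 23 29 32 32 32]
 [34 32 26 15  9  8  8  9  9  9 12 20 27 31 32 32]
 [33 32 28 18 11 10 13 15 16 14 15 20 27 30 31 31]
 [34 33 30 21 14 17 25 28 28 25 26 26 29 31 32 31]
 [34 34 31 24 19 25 32 29 25 26 33 36 33 30 32 31]
 [33 33 32 27 24 29 34 27 22 24 31 37 33 31 30 31]
 [33 34 34 30 25 28 32 34 32 32 33 32 27 26 29 31]
 [34 34 35 31 26 21 25 31 33 31 28 21 18 22 27 30]
 [34 34 35 32 25 18 15 17 18 17 14 11 12 18 25 28]
 [34 34 35 34 27 18 11  9  9  9  9  8 10 15 23 28]
 [34 34 35 35 31 21 11  7  7  7  7  7  8 13 21 26]
 [34 36 35 35 32 23 12  8  7  7  7  7  7 10 18 26]
 [35 34 35 35 33 27 15  9  7  7  8  7  7  9 17 25]]
[[ 0 -1  0  0  0  0  0  0  0 -1  0 -1 -2 -1 -1 -1]
 [ 2  1  0  1  1  0  0  0  0 -1  0 -1 -2 -1 -1  0]
 [ 9  7  6  5  2  2 -1  0 -1 -2 -1 -1 -1 -1 -1  0]
 [21 19 18 15 12  7  3  2  1  0  0  0 -1 -1  0  1]
 [29 29 29 28 24 17 12 12 12 10  8  3  0  0  3  5]
 [32 33 33 32 29 25 26 29 31
[... 3052 characters left out ...]
7 139 146 148 147]
 [153 160 165 170 172 170 167 163 161 156 145 141 146 149 148 147]
 [157 162 169 171 172 173 172 171 166 151 139 141 148 149 149 146]
 [160 167 171 172 173 172 172 170 160 140 133 142 149 150 147 144]
 [165 169 172 173 173 173 172 163 144 123 123 139 148 148 147 145]
 [168 172 173 173 172 173 167 152 124 103 113 134 146 147 146 145]
 [170 173 173 173 173 172 162 136 103  88 107 133 144 146 146 145]
 [168 168 170 172 172 168 150 118  84  77 103 128 142 145 145 145]]
0.018 (np.float64(332.83688299157495), np.float64(205.56401066128245))
0.07 (np.float64(333.53371133557806), np.float64(192.13891181034072))
0.083 (np.float64(333.71435710111774), np.float64(188.65858946087727))
```

```bash
cat >> h.py <<'E'
def state_from_tcp(p,lam0=.3,g=.0315):
    "invert: fence, yaw, lift from TCP position"
    return fsolve(lambda x:tcp(x[0],x[1],x[2],g)[0]-p,[.5,-.2,lam0])
def ringtop(th,ph,lam,off=.006):
    d=np.array([np.sin(ph),-np.cos(ph)]); return np.r_[W(*(piv(th)+d*(.072*np.cos(lam)-off*np.sin(lam)))),.054+.072*np.sin(lam)+off*np.cos(lam)]
E
python3 - <<'E'
from ring import *
c=capture('side')
print('ring0 model',proj(c,ringtop(0,.43,0)),'seen 321.1 208.8')
x=state_from_tcp(now()[0]);print(x, 'ring1 model',proj(c,ringtop(*x)),'seen 334.6 189.7')
print('piv model',proj(c,np.r_[W(*piv(0)),.06]),'net 326.8 225.3')
print('piv1 model',proj(c,np.r_[W(*piv(x[0])),.06]),'net 325.2 209.3')
R=ringtop(*x)
z=R[2]; r=lambda u,v,z:atz(ray(c,np.array([u,v])/[640,400]),z)
print('ring1 seen jig',J(r(334.6,189.7,z)),'model',J(R),'peg seen',J(r(334.5,191.8,.07)))
print('ring0 seen jig',J(r(321.1,208.8,.06)),'model',J(ringtop(0,.43,0)))
E
```

```text
ring0 model (np.float64(319.48187578021515), np.float64(208.41883361487209)) seen 321.1 208.8
[ 0.589  -0.2449  0.3288] ring1 model (np.float64(333.2500361733349), np.float64(189.12678210592395)) seen 334.6 189.7
piv model (np.float64(324.3779468799936), np.float64(225.0148379452346)) net 326.8 225.3
piv1 model (np.float64(322.7689359202334), np.float64(207.44284297546398)) net 325.2 209.3
ring1 seen jig [-0.0436 -0.0447] model [-0.0391 -0.0465] peg seen [-0.0424 -0.0514]
ring0 seen jig [-0.0199  0.025 ] model [-0.015   0.0246]
```

```bash
cat > plan.py <<'E'
from h import *
G=.0315
def T(P,l): return tcp(*hole(P,l),l,G)
E
python3 - <<'E'
from plan import *
P=(-.0385,-.0515)
x=state_from_tcp(now()[0]); a=tcp(*x,G)
print(rel(a,T(P,.26)))
b=T(P,.26)
for l in (.25,.24,.23,.22,.21,.20,.19,.18): print(l,hole(P,l),rel(b,T(P,l)))
print(b[0])
E
```

```text
[ 0.007 -0.042 -0.071  0.022 -0.    -0.003]
0.25 (np.float64(0.6113744895317468), np.float64(-0.24958920480053393)) [ 0.002 -0.002 -0.01   0.003 -0.     0.001]
0.24 (np.float64(0.6089777270299179), np.float64(-0.24617877998372345)) [ 0.004 -0.004 -0.021  0.006 -0.     0.002]
0.23 (np.float64(0.6066774681653102), np.float64(-0.2429311971994862)) [ 0.006 -0.006 -0.031  0.01  -0.     0.003]
0.22 (np.float64(0.6044719848114105), np.float64(-0.23984084666580055)) [ 0.008 -0.008 -0.042  0.013 -0.     0.004]
0.21 (np.float64(0.6023596883681812), np.float64(-0.23690252284602026)) [ 0.009 -0.01  -0.053  0.016 -0.     0.005]
0.2 (np.float64(0.6003391173413172), np.float64(-0.23411139250012952)) [ 0.011 -0.012 -0.063  0.019 -0.     0.006]
0.19 (np.float64(0.5984089263558978), np.float64(-0.2314629663201861)) [ 0.013 -0.014 -0.074  0.022 -0.     0.007]
0.18 (np.float64(0.5965678764144577), np.float64(-0.22895307368670864)) [ 0.014 -0.016 -0.084  0.025 -0.     0.008]
[ 0.544  -0.2328  0.1085]
```

{"name": "send_rows", "arguments": {"commands": [0.004,-0.021,-0.035,0.011,0,-0.001,0.007,-0.042,-0.071,0.022,0,-0.003,0.007,-0.042,-0.071,0.022,0,-0.003,0.007,-0.042,-0.071,0.022,0,-0.003]}}

```text
t: 7.25
ee_pos: [0.5439, -0.2329, 0.1084]
tool_rot: [2.11, 2.054, -0.288]
force: [-1.9, 6.0, -2.2]
width: 0.227
grasp_force: 25.0
```

{"name": "send_rows", "arguments": {"commands": [0.002,-0.002,-0.01,0.003,0,0.001,0.004,-0.004,-0.021,0.006,0,0.002,0.004,-0.004,-0.021,0.006,0,0.002]}}

```text
t: 7.62
ee_pos: [0.5445, -0.2335, 0.1053]
tool_rot: [2.114, 2.071, -0.269]
force: [-1.3, 5.2, -3.1]
width: 0.228
grasp_force: 25.0
```

{"name": "send_rows", "arguments": {"commands": [0.002,-0.002,-0.01,0.003,0,0.001,0.002,-0.002,-0.01,0.003,0,0.001,0.002,-0.002,-0.01,0.003,0,0.001]}}

```text
t: 8.0
ee_pos: [0.5448, -0.2337, 0.1039]
tool_rot: [2.115, 2.079, -0.259]
force: [-0.8, 5.7, -3.0]
width: 0.228
grasp_force: 25.0
```

{"name": "send_rows", "arguments": {"commands": [0.002,-0.002,-0.01,0.003,0,0.001,0.002,-0.002,-0.01,0.003,0,0.001,0.002,-0.002,-0.01,0.003,0,0.001]}}

```text
t: 8.38
ee_pos: [0.5451, -0.2341, 0.1024]
tool_rot: [2.117, 2.088, -0.25]
force: [-1.0, 6.4, -1.9]
width: 0.231
grasp_force: 25.0
```

{"name": "send_rows", "arguments": {"commands": [0.002,-0.002,-0.01,0.003,0,0.001,0.002,-0.002,-0.01,0.003,0,0.001,0.002,-0.002,-0.01,0.003,0,0.001]}}

```text
t: 8.75
ee_pos: [0.5454, -0.2344, 0.1009]
tool_rot: [2.119, 2.096, -0.24]
force: [-0.9, 5.7, -2.6]
width: 0.23
grasp_force: 25.0
```

{"name": "send_rows", "arguments": {"commands": [0.002,-0.002,-0.01,0.003,0,0.001,0.002,-0.002,-0.01,0.003,0,0.001,0.002,-0.002,-0.01,0.003,0,0.001]}}

```text
t: 9.12
ee_pos: [0.5457, -0.2347, 0.0995]
tool_rot: [2.121, 2.104, -0.23]
force: [-0.5, 5.7, -2.1]
width: 0.232
grasp_force: 25.0
```

```bash
python3 - <<'E'
from plan import *
s=sense();x=state_from_tcp(now()[0],.2);print(x,s['force'],s['moment'],now()[0])
P=(-.0385,-.0515);print(T(P,x[2])[0], .054+.072*np.sin(x[2]))
E
```

```text
[ 0.6022 -0.2349  0.2027] [-0.5291  5.6605 -2.1162] [1.677  0.127  0.1318] [ 0.5457 -0.2347  0.0995]
[ 0.5456 -0.2346  0.0995] 0.06849385543700341
```

{"name": "send_rows", "arguments": {"commands": [0.002,-0.002,-0.01,0.003,0,0.001,0.003,-0.003,-0.02,0.006,0,0.002,0.003,-0.003,-0.02,0.006,0,0.002]}}

```text
t: 9.5
ee_pos: [0.5461, -0.2352, 0.0964]
tool_rot: [2.125, 2.121, -0.21]
force: [-1.1, 5.4, -3.7]
width: 0.227
grasp_force: 25.0
```

{"name": "send_rows", "arguments": {"commands": [0.002,-0.002,-0.01,0.003,0,0.001,0.003,-0.003,-0.02,0.006,0,0.002,0.003,-0.003,-0.02,0.006,0,0.002]}}

```text
t: 9.88
ee_pos: [0.5466, -0.2357, 0.0934]
tool_rot: [2.128, 2.138, -0.19]
force: [-1.2, 6.3, -2.1]
width: 0.231
grasp_force: 25.0
```

```bash
python3 - <<'E'
from plan import *
P=(-.0385,-.0515)
s=sense();x=state_from_tcp(now()[0],.15);print(x,s['force'],s['moment'],T(P,x[2])[0],now()[0])
c=capture('side');im=c['image'];cv2.imwrite('pics/side2.png',im[:,:,::-1])
cv2.imwrite('pics/c2.png',cv2.resize(im[170:230,285:385],None,fx=8,fy=8,interpolation=cv2.INTER_CUBIC)[:,:,::-1])
a=T(P,x[2])
for l in (.14,.12,.1,.08,.06,.04,.02,0): print(l,rel(a,T(P,l)))
E
```

```text
[ 0.5958 -0.2257  0.1651] [-1.2105  6.294  -2.0883] [1.6288 0.1518 0.1443] [ 0.5464 -0.2356  0.0934] [ 0.5466 -0.2357  0.0934]
0.14 [ 0.003 -0.004 -0.027  0.008  0.     0.002]
0.12 [ 0.005 -0.007 -0.049  0.014  0.     0.003]
0.1 [ 0.007 -0.009 -0.07   0.021  0.     0.004]
0.08 [ 0.009 -0.012 -0.092  0.027  0.     0.005]
0.06 [ 0.01  -0.014 -0.114  0.033  0.     0.005]
0.04 [ 0.012 -0.016 -0.136  0.04   0.     0.006]
0.02 [ 0.013 -0.017 -0.158  0.046  0.001  0.006]
0 [ 0.013 -0.019 -0.18   0.053  0.001  0.007]
```

View pics/c2.png

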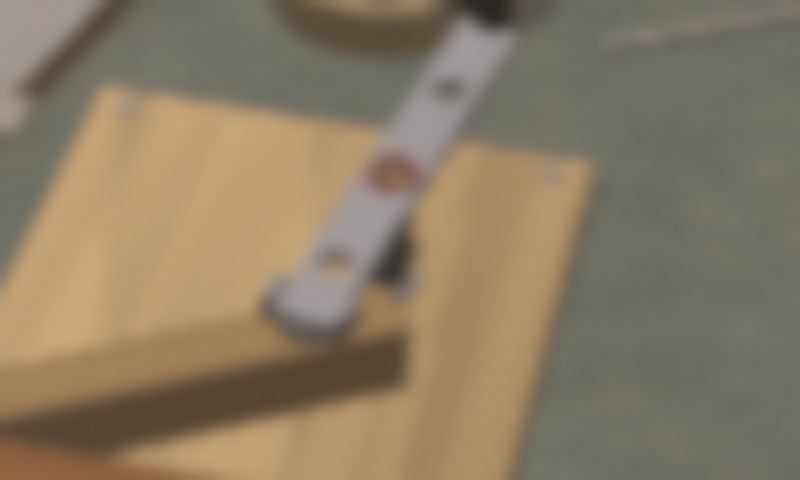

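The crop shows golden brass inside the ringed hole at about pixel (334,191), and the forces haven't changed. That means the peg is entering, so I'm continuing down.

{"name": "send_rows", "arguments": {"commands": [0.001,-0.002,-0.013,0.004,0,0.001,0.003,-0.004,-0.027,0.008,0,0.002,0.004,-0.005,-0.038,0.011,0,0.002,0.005,-0.007,-0.049,0.014,0,0.003]}}

```text
t: 10.42
ee_pos: [0.5474, -0.2367, 0.0863]
tool_rot: [2.14, 2.171, -0.143]
force: [-0.9, 5.3, -1.5]
width: 0.232
grasp_force: 25.0
```

{"name": "send_rows", "arguments": {"commands": [0.001,-0.001,-0.011,0.003,0,0.001,0.002,-0.002,-0.021,0.007,0,0.001,0.003,-0.003,-0.032,0.01,0,0.001,0.004,-0.005,-0.043,0.013,0,0.002]}}

```text
t: 10.92
ee_pos: [0.548, -0.2375, 0.0799]
tool_rot: [2.155, 2.2, -0.099]
force: [-1.5, 5.9, -1.6]
width: 0.235
grasp_force: 25.0
```

{"name": "send_rows", "arguments": {"commands": [0,-0.001,-0.011,0.003,0,0,0.001,-0.002,-0.022,0.006,0,0,0.002,-0.003,-0.033,0.009,0,0.001,0.003,-0.004,-0.044,0.013,0,0.001]}}

```text
t: 11.42
ee_pos: [0.5484, -0.238, 0.0734]
tool_rot: [2.172, 2.224, -0.055]
force: [-1.5, 5.8, -0.6]
width: 0.233
grasp_force: 25.0
```

{"name": "send_rows", "arguments": {"commands": [0,-0.001,-0.01,0.003,0,0,0.001,-0.001,-0.02,0.006,0,0,0.001,-0.002,-0.03,0.009,0,0.001,0.001,-0.002,-0.03,0.009,0,0.001]}}

```text
t: 11.92
ee_pos: [0.5484, -0.2385, 0.0687]
tool_rot: [2.183, 2.241, -0.024]
force: [-1.5, 6.3, -1.4]
width: 0.232
grasp_force: 25.0
```

{"name": "send_rows", "arguments": {"commands": [0,0,-0.006,0.002,0,0,0,0,-0.012,0.004,0,0,0,0.005,-0.012,0.004,0,0,0,0.01,-0.012,0.004,0,0,0,0.01,-0.012,0.004,0,0]}}

```text
t: 12.55
ee_pos: [0.5483, -0.2372, 0.0671]
tool_rot: [2.189, 2.248, -0.011]
force: [-1.7, 5.3, -1.3]
width: 0.229
grasp_force: 25.0
```

{"name": "send_rows", "arguments": {"commands": [0,0.005,-0.002,0.001,0,0,0,0.01,-0.004,0.002,0,0,0,0.01,-0.004,0.002,0,0]}}

```text
t: 12.92
ee_pos: [0.5484, -0.2367, 0.067]
tool_rot: [2.191, 2.249, -0.005]
force: [-2.6, 3.7, -1.0]
width: 0.229
grasp_force: 25.0
```

{"name": "send_rows", "arguments": {"commands": [0,0.005,0,0,0,0,0,0.01,0,0,0,0,0,0.01,0,0,0,0]}}

```text
t: 13.3
ee_pos: [0.5486, -0.2364, 0.0675]
tool_rot: [2.19, 2.247, -0.007]
force: [-2.8, -0.4, -1.1]
width: 0.232
grasp_force: 25.0
```

{"name": "send_rows", "arguments": {"commands": [-0.005,0,-0.002,0,0,0,-0.005,0,-0.002,0,0,0], "force": 8}}

```text
t: 13.55
ee_pos: [0.5488, -0.2361, 0.0676]
tool_rot: [2.189, 2.246, -0.005]
force: [0.3, -2.4, -1.4]
width: 0.237
grasp_force: 8.0
```

{"name": "send_rows", "arguments": {"commands": [0,0,0,0,0,0,0,0,0,0,0,0,0,0,0,0,0,0,0,0,0,0,0,0], "fingers": 0.0}}

```text
t: 14.05
ee_pos: [0.5481, -0.2347, 0.0671]
tool_rot: [2.189, 2.249, -0.005]
force: [-0.7, 0.5, -1.0]
width: 0.499
grasp_force: 0.0
```

```bash
python3 - <<'E'
from plan import *
s=sense();print(s['t'],s['force'],s['width'],s['grasp_force'],now()[0])
c=capture('side');im=c['image']
cv2.imwrite('pics/c3.png',cv2.resize(im[160:235,275:395],None,fx=6,fy=6,interpolation=cv2.INTER_CUBIC)[:,:,::-1])
E
```

```text
14.05 [-0.7383  0.4939 -0.9764] 0.49889936537834617 0.0 [ 0.5481 -0.2347  0.0671]
```

View pics/c3.png

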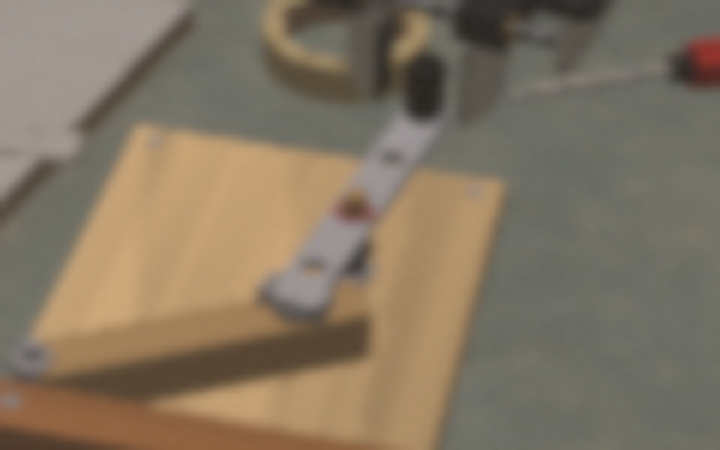

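The peg stands up through the red ring at about crop (352,207), and the fence is held open. I'll back off, then touch the knob lightly with shut fingers to check that the bar is level.

{"name": "send_rows", "arguments": {"commands": [0,0,0.12,0,0,0,0,0,0.28,0,0,0,0,0,0.28,0,0,0]}}

```text
t: 14.48
ee_pos: [0.5501, -0.2354, 0.1121]
tool_rot: [2.186, 2.246, -0.003]
force: [-0.1, 0.4, -0.6]
width: 0.494
grasp_force: 0.0
```

{"name": "send_rows", "arguments": {"commands": [0,0,0,0,0,0,0,0,0,0,0,0,0,0,0,0,0,0,0,0,0,0,0,0,0,0,0,0,0,0], "fingers": -1}}

```text
t: 15.1
ee_pos: [0.5479, -0.2348, 0.1089]
tool_rot: [2.19, 2.249, -0.005]
force: [0.8, -0.8, 0.0]
width: 0.017
grasp_force: 0.0
```

```bash
python3 - <<'E'
from plan import *
s=sense();print(s['t'],s['force'],s['width'],now()[0])
C={n:capture(n) for n in('side','top')}
for n,c in C.items():
    for l,z in (('knob_mid',.079),('ringed_hole',.057)):
        for k in place_of(n,l)[:1]: print(n,l,k['score'],np.array(k['at'])*[640,400],atz(ray(c,k['at']),z))
x=C['side']; print(proj(x,[.548,-.2347,.079]),proj(x,[.548,-.2347,.083]))
E
```

```text
15.1 [ 0.8426 -0.7614  0.0226] 0.017275874415962972 [ 0.5479 -0.2348  0.1089]
side knob_mid 0.6 [344.576 175.8  ] [ 0.5452 -0.2256  0.079 ]
side ringed_hole 0.55 [334.016 195.32 ] [ 0.5429 -0.1453  0.057 ]
top knob_mid 0.63 [401.92 216.32] [ 0.5487 -0.2329  0.079 ]
top ringed_hole 0.94 [364.672 218.8  ] [ 0.542  -0.1422  0.057 ]
(np.float64(344.93430708633633), np.float64(174.12299393283362)) (np.float64(345.01131859967194), np.float64(173.07255586204658))
```

{"name": "send_rows", "arguments": {"commands": [0,0,-0.03,0,0,0,0,0,-0.06,0,0,0,0,0,-0.073,0,0,0,0,0,-0.073,0,0,0]}}

```text
t: 15.9
ee_pos: [0.5478, -0.2349, 0.0978]
tool_rot: [2.19, 2.249, -0.006]
force: [-1.0, 0.8, 0.1]
width: 0.008
grasp_force: 0.0
```

{"name": "send_rows", "arguments": {"commands": [0,0,-0.01,0,0,0,0,0,-0.014,0,0,0,0,0,-0.014,0,0,0]}}

```text
t: 16.27
ee_pos: [0.548, -0.235, 0.0961]
tool_rot: [2.189, 2.249, -0.005]
force: [-0.1, 0.4, 0.2]
width: 0.005
grasp_force: 0.0
```

{"name": "send_rows", "arguments": {"commands": [0,0,-0.004,0,0,0,0,0,-0.007,0,0,0,0,0,-0.007,0,0,0]}}

```text
t: 16.65
ee_pos: [0.548, -0.2349, 0.095]
tool_rot: [2.19, 2.249, -0.005]
force: [0.4, 0.4, 0.2]
width: 0.005
grasp_force: 0.0
```

{"name": "send_rows", "arguments": {"commands": [0,0,0.2,0,0,0,0,0,0.5,0,0,0,0,0,0.7,0,0,0,0,0,0.7,0,0,0]}}

```text
t: 17.15
ee_pos: [0.5499, -0.2354, 0.2029]
tool_rot: [2.186, 2.245, -0.003]
force: [0.2, 0.5, -0.9]
width: 0.003
grasp_force: 0.0
```

```bash
python3 -c "
from h import *
c=capture('top');k=place_of('top','ringed_hole')[0];print(sense()['t'],now()[0],sense()['force'],J(atz(ray(c,k['at']),.057)),k['score'])
from station import hand_in;print(hand_in())"
```

```text
17.25 [ 0.5478 -0.2351  0.1998] [-0.2593 -0.2684 -0.2956] [-0.0423 -0.0472] 0.67
the job is handed in; nothing more can be done
None
```

I dropped the ringed hole over the peg, let go of the bar and handed the job in at about 17 s; the bar lay level by touch, the fence is held open at roughly 0.6 rad by estimate, and no verdict was shown.

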